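Spread a retaining ring over the drive wheel's axle stub

TASK

Take the red-handled circlip pliers out of their stand and squeeze the handles right up to their stop, so that the brass snap ring on their tips spreads; then lower the spread ring, from above and without forcing it, over the axle stub that carries the toothed brass wheel (not the one with only a flat washer) until it is level with the black groove, centred on the stub and clear of the wheel beneath. Finish while holding the pliers just there, upright and squeezed, the ring still spread around the groove without leaning on the stub or resting on the wheel; the program ends with the pliers in the gripper, and the other things on the bench are left alone.

Things in the scene. Friction and masses are not known exactly. Their poses are not given: they have to be found in the camera images.
- pliers: Circlip pliers upright in their stand, 165 g. Origin at the pivot; z up, y to the left handle (squeezing direction), x from the handles' plane to the ring side. Dark steel crossbar at the pivot, 72 x 24 x 10 mm (y, x, z), centred on the origin, its ends on the stand's prongs. Steel jaws reach down to z = -55 mm; spread jaws and ring stay within 20 mm of the x-z plane.
- pliers_grip (a point): Point between the two red handles, 43 mm above the pivot; pliers' axes. Grasp here from above, closing along y. The handles are 16 mm wide along x and span 21 to 63 mm above the pivot; at rest they lean outwards (53 mm over the outer faces at the top, 38 mm at the bottom); squeezed to the stop they are parallel, 30 mm over the outer faces.
- ring_center (a point): Centre of the spread brass ring, mid thickness: 20 mm along +x and 55 mm below the pivot; pliers' axes. The ring lies level, hooked on the jaws for good; stock 3 mm thick and 3 mm wide, reaching x = +37 mm. Spread, its inside is a 28 mm circle; at rest a lens 19 mm wide that does not pass over a stub.
- jaw_left (a joint): Swing of the left handle and jaw (the right one mirrors it): 0 at rest, ring shut; 0.18 rad at the stop, ring fully spread. A spring shuts it; about 8 N on each handle reaches the stop, which takes any firmer grip.
- stand: Grey fixed stand of the pliers, origin under its 110 x 100 x 8 mm base; axes as the pliers in it. Two prongs along x at y = +-30 mm, 12 mm wide, tops 85 mm high, with 7 mm lips before and behind the crossbar: the pliers come out straight up, 75 mm clears all. A 95 mm high plate, 72 mm wide, stands at x = -40 mm.
- drive: Fixed white drive unit with aluminium cover, 120 x 200 mm (x, y), cover 40 mm high; origin under its centre. Two equal steel axle stubs, 22 mm diameter, at y = +45 and -45 mm, tops 82 mm above the bench, each with a black groove 5 mm high, 18 mm diameter, its middle 64 mm above the bench.
- stub_left (a point): Middle of the groove of the stub at the drive unit's +y side, on the stub's axis (64 mm above the bench, 18 mm below the stub's top). Axes as the drive unit.
- stub_right (a point): The same for the stub at the drive unit's -y side.
- wheel: Loose toothed brass wheel, 57 mm over the teeth, 12 mm thick, bore 24 mm, lying on one of the two stubs; origin at the centre of its underside, 44 mm above the bench. Its top face is 8 mm below the middle of the groove.
- washer: Loose flat steel washer, 36 mm diameter, 4 mm thick, on the other stub; origin at the centre of its underside.
- flask: Stoppered conical green glass flask, 82 mm diameter, 132 mm high; bystander, origin under its centre.
- tomato: Red tomato, 74 mm diameter; bystander, origin under its centre.
- dish: Closed clear culture dish, 90 mm diameter, 15 mm high; bystander, origin under its centre.
- jar: Jar with blue cap, 60 mm diameter, 80 mm high; bystander, origin under its centre.
- driver: Screwdriver lying flat, 170 mm long; bystander.
- reagent: Amber glass bottle, 56 mm diameter, 130 mm high; bystander, origin under its centre.

How it is judged:
On the way, in this order (a step that is already met when the one before it is completed fails the run):
1. the pliers are lifted clear of their stand in the gripper (height (world z) of pliers above 0.13 m and contact force between the fingers and pliers above 1 N and contact force between pliers and stand below 0.01 N), for 0.1 s.
2. the ring, spread, is above the top of the stub that carries the wheel (value of joint jaw_left above 0.15 rad and ((horizontal distance between wheel and stub_left below 0.01 m and horizontal distance between ring_center and stub_left below 0.008 m and z of ring_center in the frame of stub_left between 0.0195 and 0.08 m) or (horizontal distance between wheel and stub_right below 0.01 m and horizontal distance between ring_center and stub_right below 0.008 m and z of ring_center in the frame of stub_right between 0.0195 and 0.08 m))), for 0.05 s.
At the end, for the whole second after the job is handed in: Ring centre within 3 mm of the axis of the wheel's stub and 3.5 mm of the groove in height, jaw over 0.15 rad, pliers upright within 0.1 rad, held (over 3 N), under 20 mm/s, pressing under 1 N on the wheel, 3 N on the drive unit; wheel within 10 mm of its stub, below 50 mm (((horizontal distance between wheel and stub_left below 0.01 m and horizontal distance between ring_center and stub_left below 0.003 m and z of ring_center in the frame of stub_left between -0.0035 and 0.0035 m) or (horizontal distance between wheel and stub_right below 0.01 m and horizontal distance between ring_center and stub_right below 0.003 m and z of ring_center in the frame of stub_right between -0.0035 and 0.0035 m)) and value of joint jaw_left above 0.15 rad and angle between pliers's own z axis and vertical below 0.1 rad and contact force between the fingers and pliers above 3 N and contact force between pliers and wheel below 1 N and contact force between pliers and drive below 3 N and linear speed of pliers below 0.02 m/s and height (world z) of wheel below 0.05 m); the arm keeps its last pose, push and grip.
It fails at once if the pliers or ring are rammed against the drive unit or the wheel (over 40 N) (contact force between pliers and drive above 40 N or contact force between pliers and wheel above 40 N).
It fails at once if the wheel or a bystander is moved by more than 20 mm (distance of any of wheel, washer, flask, tomato, dish, jar, driver, reagent from where it was at the start of the episode above 0.02 m).
It also fails if it takes over 38 s, if anything falls off the work surface, if the arm or the gripper's body presses on something with over 40 N, if the wrist force passes 120 N, or if a joint passes its speed limit or range.

ROBOT

A 6-joint arm with a two-finger parallel gripper is mounted at the origin on the work surface. World frame = base frame: x ahead of the robot, y to its left, z up, the work surface at z = 0. Lengths are in m, angles in rad, forces in N, time in s.
With the tool pointing down it reaches from about 0.35 to 0.775 m from the base axis. Payload 7.3 kg.
Tool frame: the origin (TCP) lies midway between the tips of the shut fingers; the grasp point (between the pads) lies 19 mm behind it; z points along the fingers, y is the line along which they close (so a half turn about z gives the same grasp; the last joint's range is limited). The gripper opens to 92 mm and grips with 3 to 60 N. Pads are 19 mm wide; open, the fingers measure 130 mm over their backs; the gripper's body (75 mm by 190 mm) begins 47 mm behind the grasp point.
Start: joints at [-1.426, 0.342, 1.524, -0, 1.275, -0.146], TCP at [0.151, -0.503, 0.227] pointing down, gripper open.
Joint ranges: [-2.53, 2.53], [-0.77, 2.02], [0.04, 2.7], [-1, 4.14], [0.28, 2.66], [-3.11, 3.11]. Speed limits (rad/s): [2.57, 2.57, 3.14, 3.14, 3.14, 3.14].

INTERFACE

Orientations are given as [roll, pitch, yaw] about the fixed x, y, z axes, in that order (R = Rz(yaw) Ry(pitch) Rx(roll)).
In Python, from cell import monitor, vision, workorder gives the robot as it stands.
- The arm moves only by the tool move_arm, never from a script. Its argument "rows" is a list of rows, each a list of 5 numbers: the shift along the world's x, y, z in mm, then the turn about the world's z in rad, then the closure, from -1 (fully open) to 1 (shut). A call has 1 to 12 rows; each row shifts and turns the commanded pose from where the row before left it; what a row does not reach is not made up. A row lasts 1/10 s, in which the tool goes at most 50 mm and 8.59 degrees, less where a joint would pass 70% of its speed; a pose out of reach is approached as far as the arm can. A call is refused whole if a number of a shift passes 50 or a number of a turn 0.15, either way. A call with a gripper value outside its range is refused whole. The fingers move at their own pace and stop on an object; "newtons" is the grip in N (left out, the last holds). Time passes only in rows, so rows that do not move let the fingers close. It gives the time, the measured TCP pose, the force, the opening and the grip force at its end, in the units of the state.
- monitor.observe(): the state, without advancing time (a new reading comes with each control period).
- vision.read_camera(name): name is "scene" or "top"; returns the picture (384x512x3 uint8, red, green, blue); there is no depth.
- vision.get_calibration(name): a dict with "K" (3x3 intrinsics, pixels), "T" (4x4, takes a point from camera to world coordinates). Camera axes: x right, y up, looking along -z (the intrinsics and any distortion apply to the point x, -y, -z); pixel columns grow to the right and rows downward; lengths in m; the calibration is good to about 2 mm. A picture is of the moment at which its call begins. get_calibration takes no time and is no camera call.
- workorder.hand_in(): hands the job in; it is judged then, once.
The state is a dict: "time": time; "qpos": joint angles; "qvel": joint speeds; "joint_efforts": joint torques, N m; "tool_pos": TCP position; "tool_rot": TCP orientation; "contact_force": force on the tool from outside, world axes, zero at the start; "torque": the same for the moment, N m; "opening": finger opening in m; "grip_force": force on a finger pad.
Only numpy, scipy, OpenCV 4.12 (cv2) and the standard library are available. Lean on these libraries where they do the work, as an engineer would, in place of code of your own. Each camera call takes 0.05 s, during which the arm holds its last target. There are 200 camera calls.

## Working session

There is one attempt and no reset: what is moved stays moved. The work goes in short steps, Python scripts to look and compute and a tool call to move; the robot and the scene stay as the last step left them, time stands still between calls to the robot, and variables do not carry over. Pictures are saved under pics/ and viewed, at most 10 in all, crops included, and the job is handed in when it is done.

Besides the shell and the picture viewer there is one more tool, called after "Emit:" as name(argument=value, ...) on one line, values as JSON. move_arm: Moves the arm, as the interface text tells. Its arguments: {"type":"object","properties":{"rows":{"type":"array","items":{"type":"array","items":{"type":"number"}}},"newtons":{"type":"number"}},"required":["rows"]}

```bash
mkdir -p pics; python3 - <<'E'
from cell import monitor, vision
import cv2,numpy as np
for n in("scene","top"):
    im=vision.read_camera(n); cv2.imwrite(f"pics/{n}0.png",cv2.resize(im[:,:,::-1],(768,576)))
    np.save(f"{n}0.npy",im)
    c=vision.get_calibration(n); print(c)
s=monitor.observe();print(s)
E
```

```text
{'K': array([[350.95661828,   0.        , 257.11565942],
       [  0.        , 350.95661828, 191.15712258],
       [  0.        ,   0.        ,   1.        ]]), 'T': array([[ 0.83389531, -0.27573897,  0.47810734,  1.15979468],
       [ 0.55153424,  0.44881166, -0.70312025, -0.81340383],
       [-0.02070249,  0.85002124,  0.52634142,  0.74437924],
       [ 0.        ,  0.        ,  0.        ,  1.        ]])}
{'K': array([[433.79369169,   0.        , 253.79890735],
       [  0.        , 433.79369169, 197.64708686],
       [  0.        ,   0.        ,   1.        ]]), 'T': array([[ 0.03478645,  0.97687545, -0.21096032,  0.33268253],
       [-0.99938095,  0.03511233, -0.00220201,  0.0209361 ],
       [ 0.00525622,  0.21090632,  0.97749215,  1.35613528],
       [ 0.        ,  0.        ,  0.        ,  1.        ]])}
{'time': 0.1, 'qpos': array([-1.42600101e+00,  3.42654117e-01,  1.52489941e+00,  1.56794015e-05,
        1.27537412e+00, -1.45987066e-01]), 'qvel': array([-0.00031747, -0.00299045, -0.00175743, -0.00092605,  0.00187349,
       -0.00063074]), 'joint_efforts': array([ 3.96477248e-03, -4.32003200e+01, -2.44694263e+01,  7.19867810e-02,
        5.26211236e-02, -3.66790596e-05]), 'tool_pos': array([ 0.15050071, -0.50260639,  0.2261216 ]), 'tool_rot': array([-3.14027403e+00, -2.09035830e-04,  2.90777669e-01]), 'contact_force': array([ 0.10953981, -0.18287499, -0.6070512 ]), 'torque': array([ 0.05604487, -0.04783103,  0.04149281]), 'grip_force': 0.0, 'opening': 0.09154030694061246}
```

View pics/scene0.png

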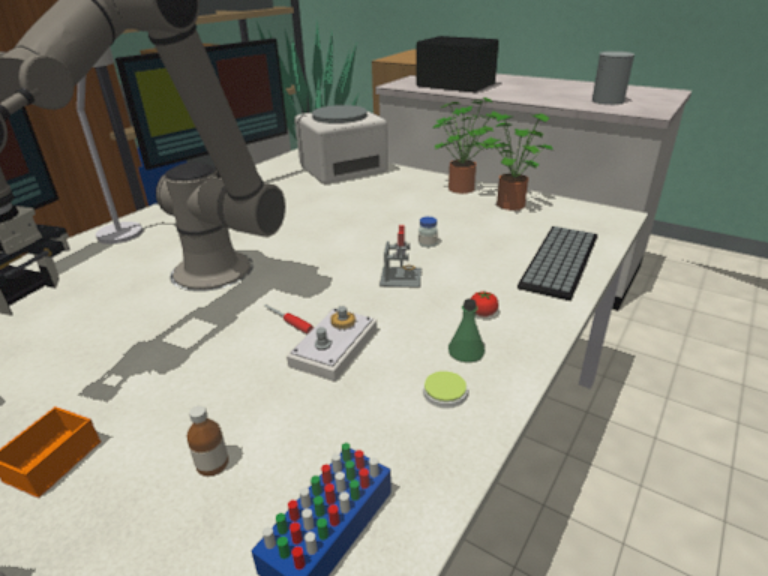

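View pics/top0.png

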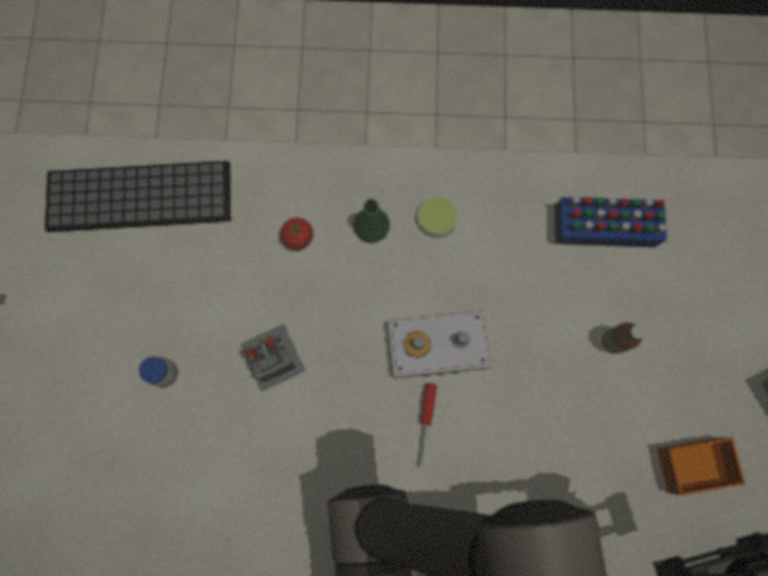

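The scene view shows the pliers in their stand at about (401,255), and the drive with the wheel on its far stub at (343,315). In the top view the stand is at (272,357), the wheel stub at (418,343) and the washer stub at (462,339). I'll zoom in on these next.

```bash
python3 - <<'E'
import cv2,numpy as np
S=np.load("scene0.npy")[:,:,::-1];T=np.load("top0.npy")[:,:,::-1]
def crop(I,x,y,w,h): return cv2.resize(np.ascontiguousarray(I[y:y+h,x:x+w]),(400,300),interpolation=cv2.INTER_CUBIC)
a=np.hstack([crop(T,150,210,60,45),crop(T,253,202,80,60)])
b=np.hstack([crop(S,240,145,60,45),crop(S,188,195,80,60)])
cv2.imwrite("pics/c1.png",np.clip(np.vstack([a,b])*1.2,0,255).astype(np.uint8))
E
```

```text
(no output)
```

View pics/c1.png

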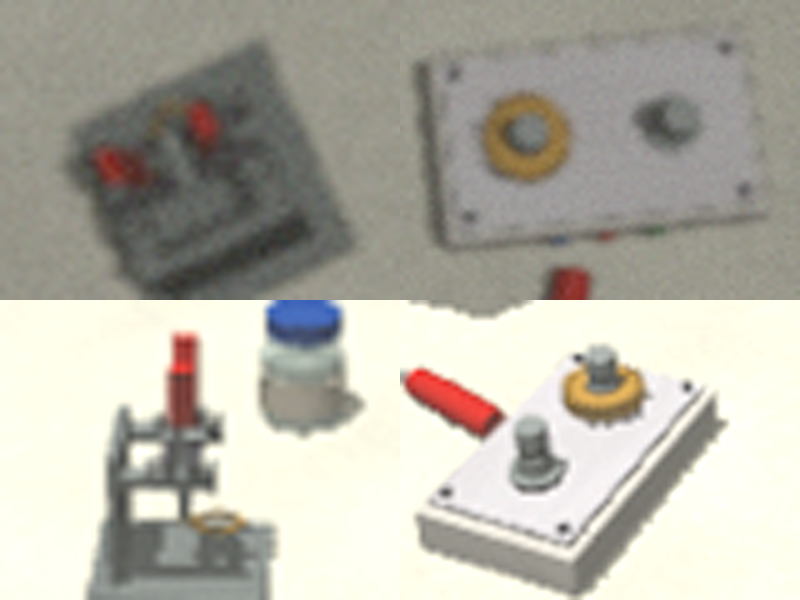

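The crops show the handles (red) at top-view px about (167,235) and (180.5,229), with the plate on the robot side, so the ring faces +x/+y. The wheel is on the left (+y) stub.

```bash
cat > h.py <<'E'
import cv2,numpy as np
from cell import vision
C={n:vision.get_calibration(n) for n in("scene","top")}
def ray(n,u,v):
    K,T=C[n]["K"],C[n]["T"]; d=np.array([(u-K[0,2])/K[0,0],-(v-K[1,2])/K[1,1],-1]); return T[:3,3],T[:3,:3]@d
def onz(n,u,v,z):
    o,d=ray(n,u,v); return (o+d*(z-o[2])/d[2])*1000
def proj(n,p):
    K,T=C[n]["K"],C[n]["T"]; q=T[:3,:3].T@(np.asarray(p)-T[:3,3]); return K[0,2]-K[0,0]*q[0]/q[2], K[1,2]+K[1,1]*q[1]/q[2]
def blobs(n,im,lo,hi,box,amin=4):
    h=cv2.cvtColor(im,cv2.COLOR_RGB2HSV); m=cv2.inRange(h,lo,hi)
    if lo[0]==0 and hi[0]<=8: m|=cv2.inRange(h,(172,)+tuple(lo[1:]),(180,)+tuple(hi[1:]))
    k=np.zeros_like(m);x,y,w,hh=box;k[y:y+hh,x:x+w]=255;m&=k
    N,L,s,c=cv2.connectedComponentsWithStats(m)
    return [(s[i],c[i],np.argwhere(L==i)) for i in range(1,N) if s[i][4]>=amin]
E
python3 - <<'E'
from h import *
np.set_printoptions(precision=1,suppress=True)
T=np.load("top0.npy");S=np.load("scene0.npy")
for s,c,_ in blobs("top",T,(0,120,60),(8,255,255),(155,215,40,30)): print("red",s,c,onz("top",*c,.148))
for s,c,_ in blobs("scene",S,(0,120,60),(8,255,255),(255,145,25,25)): print("redS",s,c)
for s,c,p in blobs("top",T,(12,80,60),(32,255,255),(262,215,35,30),20):
    (cx,cy),r=cv2.minEnclosingCircle(p[:,::-1].astype(np.float32)); print("wheel",s,c,cx,cy,r,onz("top",cx,cy,.054))
for s,c,p in blobs("scene",S,(10,90,60),(32,255,255),(215,200,25,20),20): print("wheelS",s,c)
# stub top pixels from crop: top (528,131)->, washer stub (680,118); scene (601,352),(531,425)
for n,u,v in(("top",253+128*.2,202+131*.2),("top",253+280*.2,202+118*.2),("scene",188+201*.2,195+52*.2),("scene",188+131*.2,195+125*.2)): print(n,onz(n,u,v,.082))
# stand base corners from crop at z .008
for u,v in((260,40),(352,242),(72,130)): print("base",onz("top",150+u*.15,210+v*.15,.008))
# red handle top centres scene: crop (186,337),(182,366)
for u,v in((186,338),(182,366)): print("hs",onz("scene",240+u*.15,145+(v-300)*.15,.153))
print("plate",onz("top",150+160*.15,210+288*.15,.09),onz("top",150+308*.15,210+222*.15,.09))
E
```

```text
red [178 226   4   6  15] [179.9 228.1] [498.8 227.8 148. ]
red [165 233   6   4  20] [167.1 234.7] [479.  262.1 148. ]
redS [266 150   3  13  35] [267.  156.2]
wheel [270 221  17  17 169] [277.7 229.2] 277.76922607421875 229.0 8.470372200012207 [519.4 -52.   54. ]
wheelS [221 208  16  11 100] [228.1 213.5]
top [517.8 -52.8  82. ]
top [ 528.8 -142.7   82. ]
scene [525.3 -55.9  82. ]
scene [ 537.9 -145.3   82. ]
base [557.2 225.8   8. ]
base [463.6 176.7   8. ]
base [511.4 311.    8. ]
hs [492.2 250.6 153. ]
hs [510.1 217.5 153. ]
plate [432.7 249.5  90. ] [463.7 187.   90. ]
```

Emit:
move_arm(rows=[[40,28,0,0,-1],[40,28,0,0,-1],[40,28,0,0,-1],[40,28,0,0,-1],[40,28,0,0,-1],[40,28,0,0,-1],[10,46,0,0.05,-1],[10,46,0,0.05,-1],[10,46,0,0.05,-1],[10,46,0,0.05,-1],[10,46,0,0,-1],[10,46,0,0,-1]], newtons=25)

```text
time: 1.3
tool_pos: [0.4504, -0.0571, 0.2266]
tool_rot: [-3.141, 0.0, 0.491]
contact_force: [0.6, -0.2, -0.7]
opening: 0.0921
grip_force: 0.0
```

Emit:
move_arm(rows=[[10,46,0,0,-1],[10,46,0,0,-1],[8,46,0,0,-1],[5,46,0,0,-1],[5,45,0,0,-1],[0,45,0,0,-1],[0,30,0,0,-1],[0,0,0,0,-1],[0,0,0,0,-1]])

```text
time: 2.2
tool_pos: [0.4881, 0.2452, 0.2261]
tool_rot: [3.141, 0.001, 0.492]
contact_force: [-0.6, 0.4, 0.1]
opening: 0.0915
grip_force: 0.0
```

Emit:
move_arm(rows=[[0,0,-25,0,-1],[0,0,-20,0,-1],[0,0,0,0,-1],[0,0,0,0,-1]])

```text
time: 2.6
tool_pos: [0.4888, 0.244, 0.1821]
tool_rot: [3.141, 0.0, 0.489]
contact_force: [0.1, -0.2, 0.4]
opening: 0.0916
grip_force: 0.0
```

```bash
python3 - <<'E'
from h import *
S=vision.read_camera("scene")
cv2.imwrite("pics/c2.png",cv2.resize(S[95:200,200:340,::-1],(800,600),interpolation=cv2.INTER_CUBIC))
from cell import monitor
p=monitor.observe()["tool_pos"];print(p,proj("scene",p),proj("scene",(.489,.245,.153)))
E
```

```text
[0.48923216 0.24433464 0.18277024] (np.float64(266.36154790557134), np.float64(144.12449327351177)) (np.float64(266.4537740432029), np.float64(151.04081631190832))
```

View pics/c2.png

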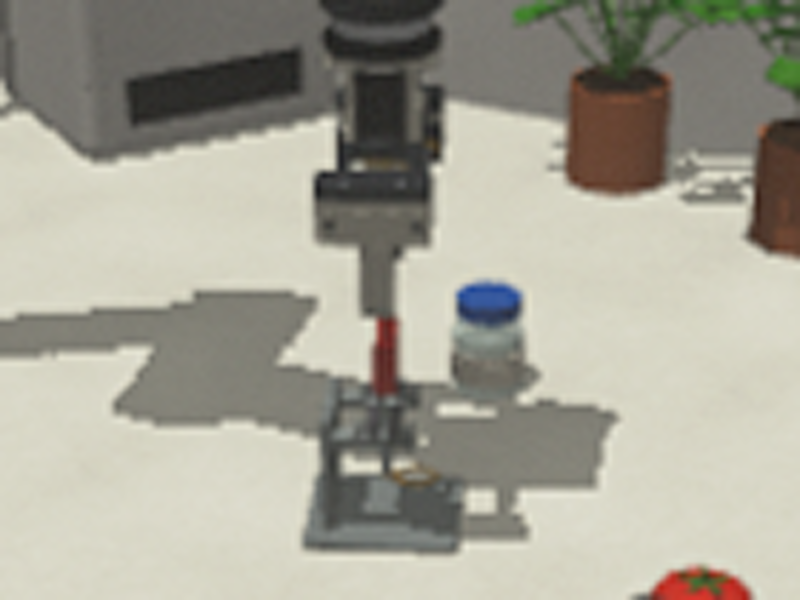

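The gripper is in line with the handles: the finger is at (378,290) and the handle at (385,355), and perspective accounts for that difference. Descending now.

Emit:
move_arm(rows=[[0,0,-20,0,-1],[0,0,-20,0,-1],[0,0,-20,0,-1],[0,0,-8,0,-1],[0,0,0,0,-1],[0,0,0,0,0.2],[0,0,0,0,0.4],[0,0,0,0,0.6],[0,0,0,0,0.8],[0,0,0,0,1],[0,0,0,0,1],[0,0,0,0,1]], newtons=25)

```text
time: 3.85
tool_pos: [0.4893, 0.2453, 0.115]
tool_rot: [3.141, -0.002, 0.491]
contact_force: [-2.1, -0.5, 10.1]
opening: 0.0404
grip_force: 7.1
```

Emit:
move_arm(rows=[[0,0,0,0,1],[0,0,0,0,1],[0,0,0,0,1],[0,0,0,0,1],[0,0,0,0,1]], newtons=30)

```text
time: 4.35
tool_pos: [0.4896, 0.2454, 0.1157]
tool_rot: [3.141, -0.004, 0.491]
contact_force: [-1.6, -0.5, 10.7]
opening: 0.0291
grip_force: 30.0
```

Emit:
move_arm(rows=[[0,0,2,0,1],[0,0,5,0,1],[0,0,10,0,1],[0,0,15,0,1],[0,0,20,0,1],[0,0,20,0,1],[0,0,20,0,1],[0,0,8,0,1],[0,0,0,0,1],[0,0,0,0,1],[0,0,0,0,1]])

```text
time: 5.45
tool_pos: [0.488, 0.2448, 0.2125]
tool_rot: [-3.141, 0.002, 0.491]
contact_force: [0.2, 0.2, 0.4]
opening: 0.0293
grip_force: 30.0
```

```bash
python3 - <<'E'
from h import *
S=vision.read_camera("scene");T=vision.read_camera("top")
f=lambda I:cv2.resize(I,(400,600),interpolation=cv2.INTER_CUBIC)
cv2.imwrite("pics/c3.png",np.hstack([f(S[105:195,235:295,::-1]),f(T[170:260,145:205,::-1])]))
E
```

```text
(no output)
```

View pics/c3.png

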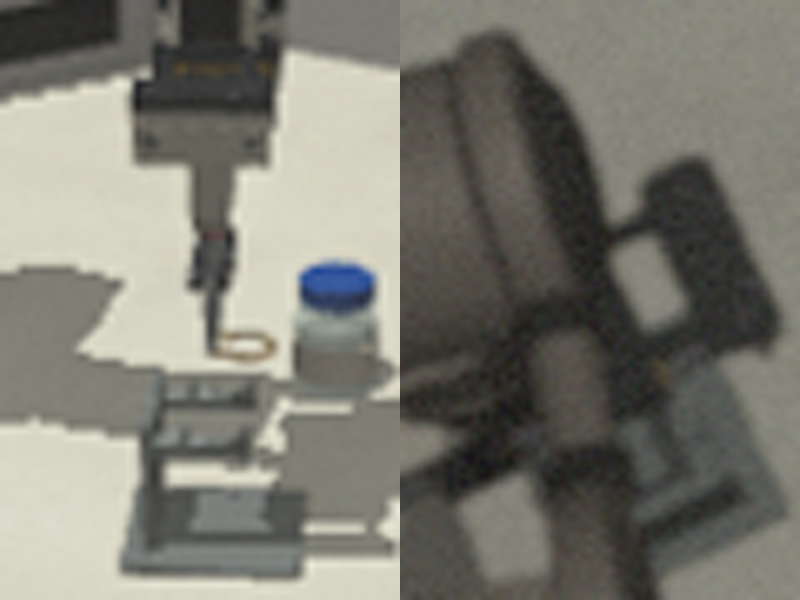

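The ring is spread and hangs level below the gripper at scene px about (271,156), with the stand left empty. Next I'll measure the ring centre and refine the stub position from the same camera.

```bash
cat > ring.py <<'E'
from h import *
from cell import monitor
def ring(S,box,zr):
    b=[p for s,c,p in blobs("scene",S,(8,60,40),(32,255,255),box,3)]
    P=np.vstack(b)[:,::-1].astype(np.float32); x0,y0=P.min(0);x1,y1=P.max(0)
    e=cv2.fitEllipse(cv2.convexHull(P)); return P,(x0,x1,y0,y1),e,onz("scene",*e[0],zr)
E
python3 - <<'E'
from ring import *
np.set_printoptions(precision=1,suppress=True)
S=vision.read_camera("scene");st=monitor.observe();p=st["tool_pos"]*1000;y=st["tool_rot"][2]
pred=p+np.array([20*np.cos(y),20*np.sin(y),-80])
P,bb,e,w=ring(S,(262,148,18,14),pred[2]/1000)
print(p,"pred",pred,proj("scene",pred/1000),len(P),bb,e,w)
print("stub scene",onz("scene",227.8,205.0,.082),"top",onz("top",253+128*.2-.4,202+131*.2-.4,.082))
for q in((.5194,-.052,.082),(.5194,-.052,.056)): print(proj("scene",q))
E
```

```text
[488.2 244.9 212.9] pred [505.8 254.3 132.9] (np.float64(271.3622897582914), np.float64(155.7455314815944)) 8 (np.float32(270.0), np.float32(275.0), np.float32(155.0), np.float32(158.0)) ((272.0, 156.5), (3.924283266067505, 6.204836845397949), 90.0) [511.5 249.9 132.9]
stub scene [522.6 -54.7  82. ] top [519.  -51.6  82. ]
(np.float64(227.5190138282741), np.float64(204.3463728055844))
(np.float64(228.01237258780634), np.float64(210.63934057877466))
```

Emit:
move_arm(rows=[[1,-20,0,0,1],[2,-40,0,0,1],[2,-40,0,0,1],[2,-40,0,0,1],[2,-40,0,0,1],[2,-40,0,0,1],[2,-40,0,0,1],[0.5,-30,0,0,1],[0,-16,0,0,1],[0,0,-14,0,1],[0,0,-14,0,1],[0,0,0,0,1]])

```text
time: 6.8
tool_pos: [0.5008, -0.0609, 0.1838]
tool_rot: [-3.139, 0.003, 0.49]
contact_force: [-1.2, 0.2, -0.5]
opening: 0.0291
grip_force: 30.0
```

Emit:
move_arm(rows=[[0,0,0,0,1],[0,0,0,0,1]])

```text
time: 7.0
tool_pos: [0.5025, -0.0609, 0.1864]
tool_rot: [3.141, -0.001, 0.491]
contact_force: [-0.4, 0.4, -1.4]
opening: 0.0289
grip_force: 30.0
```

```bash
python3 - <<'E'
from ring import *
np.set_printoptions(precision=1,suppress=True)
I=[vision.read_camera("scene").astype(float) for _ in range(4)];S=np.mean(I,0).astype(np.uint8)
np.save("s1.npy",S)
st=monitor.observe();p=st["tool_pos"]*1000;y=st["tool_rot"][2]
pred=p+np.array([20*np.cos(y),20*np.sin(y),-80])
print(p,st["tool_rot"],"pred",pred,proj("scene",pred/1000))
cv2.imwrite("pics/c4.png",cv2.resize(S[180:225,198:258,::-1],(800,600),interpolation=cv2.INTER_CUBIC))
E
```

```text
[502.3 -60.9 186.2] [ 3.1 -0.   0.5] pred [519.9 -51.5 106.2] (np.float64(227.27146877023372), np.float64(198.32105587256538))
```

View pics/c4.png

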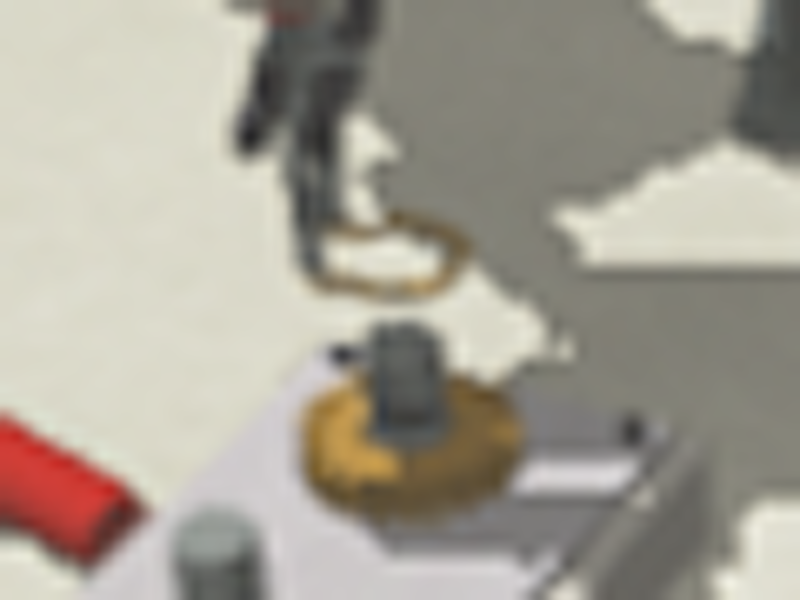

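The ring hangs just above the stub. In view px the ring centre is about (402,253), the stub top about (408,343), and the wheel spans 300–523. I'll compare the measured extents with the projected extents in this same camera to get the residual shift.

```bash
cat > ext.py <<'E'
from ring import *
np.set_printoptions(precision=2,suppress=True)
def circ(c,r,zs):
    a=np.linspace(0,2*np.pi,180); q=np.array([proj("scene",(c[0]/1e3+r/1e3*np.cos(t),c[1]/1e3+r/1e3*np.sin(t),z/1e3)) for z in zs for t in a]); return np.r_[q.min(0),q.max(0)]
def ext(I,box,lo,hi,f=8):
    x,y,w,h=box; U=cv2.resize(np.ascontiguousarray(I[y:y+h,x:x+w]),None,fx=f,fy=f,interpolation=cv2.INTER_CUBIC)
    m=cv2.inRange(cv2.cvtColor(U,cv2.COLOR_RGB2HSV),lo,hi)
    n,L,s,c=cv2.connectedComponentsWithStats(m); i=1+np.argmax(s[1:,4]); a=s[i]
    k=lambda v,o:o+(v+.5)/f-.5
    return np.array([k(a[0]-.5,x),k(a[1]-.5,y),k(a[0]+a[2]-.5,x),k(a[1]+a[3]-.5,y)])
E
python3 - <<'E'
from ext import *
S0=np.load("scene0.npy");S=np.load("s1.npy")
br=((10,75,40),(32,255,255))
c=(519.4,-52)
print("wheel pred",circ(c,28.5,(44,56)));print(" s0",ext(S0,(215,198,28,30),*br));print(" s1",ext(S,(215,203,28,24),*br))
print("ring pred",circ((519.9,-51.5),17,(104.2,107.2)),ext(S,(218,192,20,12),*br))
print("stub pred",circ(c,11,(82,)))
for n,I in(("s0",S0),("s1",S)):
    print(n); g=I.astype(int).sum(2)//3
    print(g[201:212,221:236])
E
```

```text
wheel pred [219.68 205.97 236.5  218.39]
 s0 [220.25 207.62 236.25 218.5 ]
 s1 [220.25 207.62 236.62 218.38]
ring pred [222.16 195.36 232.36 201.63] [226.75 195.5  232.62 199.  ]
stub pred [224.27 202.55 230.77 206.17]
s0
[[212 213 211 211 210 211 210 211 212 212 211 210 209 208 208]
 [211 211 212 211 209 210 212 213 211 212 211 211 211 210 208]
 [211 211 211 212 207 200 202 198 200 209 212 212 210 208 207]
 [210 209 211 211 191 162 165 158 166 189 205 211 209 209 209]
 [203 194 181 184 173 148 148 150 149 152 183 213 211 207 209]
 [193 156  70 108 144 143 153 152 140 123 160 214 212 209 208]
 [207 186 129 121 121 114 137 130 104  77 143 196 196 211 208]
 [203 198 181 137 101  93  94  90  84  79 117 142 143 181 182]
 [182 158 136 129 106  91  94  91  87  81 101 120 111 109 132]
 [138 112 123 140 126  77  83  80  76  75  80  84 109 131 113]
 [120 121 139 134 118  82  79  74  75  82  77  92 121 135 116]]
s1
[[157 117 119 116 119 140 141 133 145 132 146 193 219 200 146]
 [205 193 195 186 166 151 141 145 159 181 206 218 215 214 197]
 [215 216 217 219 214 204 204 198 201 214 217 215 213 211 212]
 [212 213 214 214 183 128 126 110 131 177 206 214 212 211 211]
 [206 196 185 180 143  87  91  91  89 109 176 216 212 210 211]
 [196 159  71  95 110  91  95  97  91  89 160 219 214 212 214]
 [209 187 130 121 114  85  93  93  87  74 137 192 195 211 204]
 [207 202 183 136  90  77  81  87  86  79  92  97 122 168 144]
 [186 160 137 128 100  75  82  86  87  81  82  86  81  78  90]
 [137 112 123 144 125  68  73  75  77  74  80  88  88  87  82]
 [121 122 139 137 115  68  63  61  62  71  79  84  90  89  91]]
```

Emit:
move_arm(rows=[[0.5,-1,0,0,1],[0,0,-8,0,1],[0,0,-6,0,1],[0,0,-4,0,1],[0,0,-3,0,1],[0,0,0,0,1],[0,0,0,0,1]])

```text
time: 7.9
tool_pos: [0.5026, -0.062, 0.1647]
tool_rot: [3.142, -0.0, 0.491]
contact_force: [0.3, 0.7, -1.2]
opening: 0.0294
grip_force: 30.0
```

Emit:
move_arm(rows=[[0,0,-2,0,1],[0,0,-2,0,1],[0,0,-2,0,1],[0,0,0,0,1],[0,0,0,0,1]])

```text
time: 8.4
tool_pos: [0.5025, -0.062, 0.1587]
tool_rot: [3.142, 0.0, 0.491]
contact_force: [-0.6, 0.7, -1.4]
opening: 0.0288
grip_force: 30.0
```

The ring has passed over the stub top without contact. I'll go a bit lower, then feel for both sides gently along the direction the camera sees worst.

Emit:
move_arm(rows=[[0,0,-2,0,1],[0,0,-2,0,1],[0,0,0,0,1],[0.6,-0.8,0,0,1],[0,0,0,0,1],[0,0,0,0,1]])

```text
time: 9.0
tool_pos: [0.5032, -0.0628, 0.1548]
tool_rot: [3.141, -0.0, 0.491]
contact_force: [-0.4, 0.2, -2.4]
opening: 0.0291
grip_force: 30.0
```

Emit:
move_arm(rows=[[0.6,-0.8,0,0,1],[0,0,0,0,1],[0,0,0,0,1]])

```text
time: 9.3
tool_pos: [0.5038, -0.0636, 0.1548]
tool_rot: [3.141, -0.0, 0.491]
contact_force: [0.3, 0.1, -0.8]
opening: 0.0292
grip_force: 30.0
```

Emit:
move_arm(rows=[[0.6,-0.8,0,0,1],[0,0,0,0,1],[0,0,0,0,1]])

```text
time: 9.6
tool_pos: [0.5044, -0.0644, 0.1547]
tool_rot: [3.141, -0.0, 0.491]
contact_force: [0.2, 0.3, -2.2]
opening: 0.0294
grip_force: 30.0
```

Emit:
move_arm(rows=[[0.6,-0.8,0,0,1],[0,0,0,0,1],[0,0,0,0,1]])

```text
time: 9.9
tool_pos: [0.5048, -0.0651, 0.1546]
tool_rot: [-3.141, 0.0, 0.491]
contact_force: [0.1, 0.5, -2.2]
opening: 0.029
grip_force: 30.0
```

Emit:
move_arm(rows=[[0.6,-0.8,0,0,1],[0,0,0,0,1],[0,0,0,0,1]])

```text
time: 10.2
tool_pos: [0.5052, -0.0658, 0.1546]
tool_rot: [-3.141, 0.001, 0.491]
contact_force: [-1.9, 1.3, -1.3]
opening: 0.0288
grip_force: 30.0
```

Emit:
move_arm(rows=[[-1.2,1.6,0,0,1],[-1.2,1.6,0,0,1],[-0.6,0.8,0,0,1],[-0.6,0.8,0,0,1],[0,0,0,0,1],[0,0,0,0,1]])

```text
time: 10.8
tool_pos: [0.502, -0.0612, 0.1548]
tool_rot: [3.141, -0.0, 0.491]
contact_force: [0.0, -0.0, -1.3]
opening: 0.0291
grip_force: 30.0
```

Emit:
move_arm(rows=[[-0.6,0.8,0,0,1],[0,0,0,0,1],[0,0,0,0,1]])

```text
time: 11.1
tool_pos: [0.5014, -0.0604, 0.1548]
tool_rot: [3.141, -0.0, 0.491]
contact_force: [-0.3, -0.3, -1.0]
opening: 0.0289
grip_force: 30.0
```

Emit:
move_arm(rows=[[-0.6,0.8,0,0,1],[0,0,0,0,1],[0,0,0,0,1]])

```text
time: 11.4
tool_pos: [0.5011, -0.0599, 0.1548]
tool_rot: [3.141, -0.0, 0.491]
contact_force: [1.4, -2.8, -2.6]
opening: 0.0291
grip_force: 30.0
```

Contact appears at about (504.9,-65.2) and (501.3,-60.2), 6.2 mm apart, which is the full play. I'll centre at (503.1,-62.7) and lower 10.4 mm.

Emit:
move_arm(rows=[[1.2,-1.5,0,0,1],[1.1,-1.5,0,0,1],[0,0,0,0,1],[0,0,-2,0,1],[0,0,-2,0,1],[0,0,-2,0,1],[0,0,-2,0,1],[0,0,-2.3,0,1],[0,0,0,0,1],[0,0,0,0,1],[0,0,0,0,1]])

```text
time: 12.5
tool_pos: [0.5031, -0.0626, 0.1445]
tool_rot: [3.141, -0.0, 0.491]
contact_force: [-0.2, 0.5, -1.2]
opening: 0.0287
grip_force: 30.0
```

```bash
python3 - <<'E'
from ext import *
S=np.mean([vision.read_camera("scene").astype(float) for _ in range(4)],0).astype(np.uint8)
st=monitor.observe();p=st["tool_pos"]*1000;print(p,st["contact_force"],st["grip_force"])
for z in(61,64,67): print(z,circ((p[0]+17.6,p[1]+9.4),17,(z-1.5,z+1.5)))
cv2.imwrite("pics/c5.png",cv2.resize(S[180:225,198:258,::-1],(800,600),interpolation=cv2.INTER_CUBIC))
E
```

```text
[503.09 -62.57 144.51] [-0.28 -0.72 -2.21] 29.995786249637604
61 [223.   206.55 233.01 212.96]
64 [222.93 205.83 232.96 212.23]
67 [222.87 205.11 232.91 211.51]
```

View pics/c5.png

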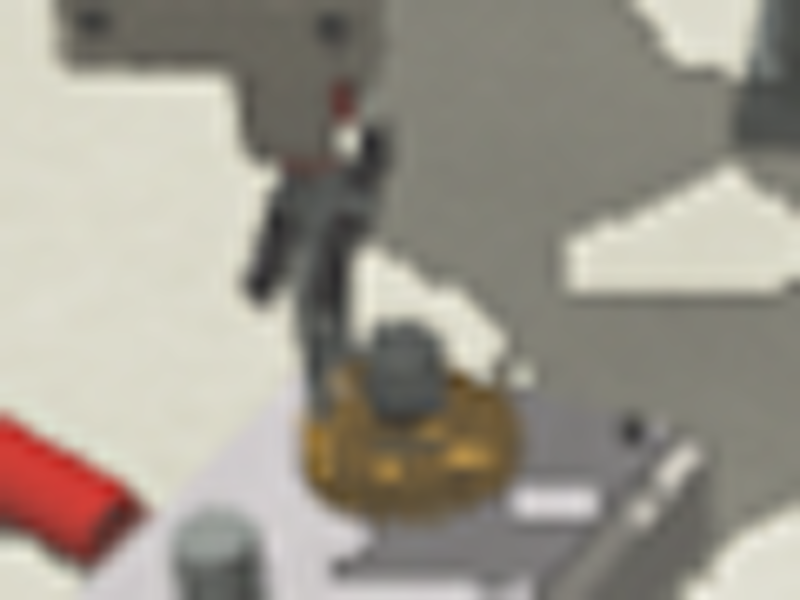

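The ring sits around the stub at groove height, at view px about (402,400), with the wheel undisturbed and no contact force beyond the pliers' weight. Handing in.

```bash
python3 -c "
from cell import workorder
print(workorder.hand_in())"
```

```text
the job is handed in; nothing more can be done
None
```

I handed the job in at about 13 s with the squeezed pliers held upright and the spread ring around the wheel stub at groove height. I centred the ring by touch, and no contact force showed beyond the pliers' own weight. The hand-in gave no verdict.

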